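# Find the through-bored stand-off with a probe pin and scrap the blind ones

### The arm

A 6-joint arm with a two-finger parallel gripper is mounted at the origin on the work surface. World frame = base frame: x ahead of the robot, y to its left, z up, the work surface at z = 0. Lengths are in mm, angles in rad, forces in N, time in s.
With the tool pointing down it reaches from about 350 to 925 mm from the base axis. Payload 6.4 kg.
Tool frame: the origin (TCP) lies midway between the tips of the shut fingers; the grasp point (between the pads) lies 19 mm behind it (ctrl.grasp_offset is the distance from the TCP to the grasp point, in mm); z points along the fingers, y is the line along which they close (so a half turn about z gives the same grasp; the last joint's range is limited). The gripper opens to 85 mm and grips with 20 to 120 N. Pads are 22 mm wide; open, the fingers measure 114 mm over their backs; the gripper's body (76 mm by 85 mm) begins 54 mm behind the grasp point. The pads swing forward as they close: fully open they stand 13 mm farther back than shut.
Start: joints at [-0.174, 0.245, 1.558, -0, 1.339, -0.174], TCP at [650.011, 0.004, 231.29] pointing down, gripper open.
Joint ranges: [-3.13, 3.13], [-1.02, 2.26], [0.13, 2.54], [-0.95, 4.09], [0.21, 2.88], [-2.74, 2.74]. Speed limits (rad/s): [2.57, 2.57, 3.14, 3.14, 3.14, 3.14].

### API

Orientations are given as a unit quaternion [w, x, y, z].
In Python, from plant import ctrl gives the robot as it stands. Calls block until the motion is done:
- ctrl.move_ptp(position, orientation): joint-space move of the TCP to a pose.
- ctrl.servo_line(position, rotation=None, feed=150, threshold=None): straight line of the TCP; rotation=None keeps the orientation; feed is the mean speed in mm/s. With threshold (N) it stops when the force on the tool has changed by that much, and returns True; else False.
- ctrl.goto_joints(angles): joint-space move.
- ctrl.gripper_open() and ctrl.grab(strength=None): open the fingers fully, or close them until they stop; strength is the grip in N (None keeps the last).
- ctrl.wait(seconds).
- ctrl.solve_ik(position, orientation): joint angles nearest the present ones, or None.
- ctrl.read_state(): the state.
- ctrl.read_camera(name): name is "scene" or "side" or "wrist"; returns (picture, depth): 480x640x3 uint8, red, green, blue; 480x640 float32, mm along the optical axis (not along the pixel's ray), 0 where there is no reading.
- ctrl.camera_model(name): a dict with "fovy" (degrees; the focal length in pixels is half the picture's height over the tangent of half this angle, whatever the lens; pixels are square), "cx", "cy" (the principal point, pixels), "rvec" (rotation vector, rad) and "tvec" (3), from world to camera coordinates, as OpenCV has them. Camera axes: x right, y down, z forward; pixel columns grow to the right and rows downward; lengths in mm; the calibration is good to about 2 mm. A picture is of the moment at which its call begins: read the wrist's pose just before it. camera_model takes no time and is no camera call; for the wrist camera it gives the pose at the moment of the call.
A pose or a line that the arm cannot do raises ctrl.Unreachable and nothing moves.
- ctrl.finish_job(): hands the job in; it is judged then, once.
The state is a dict: "time": time; "joint_pos": joint angles; "qd": joint speeds; "effort": joint torques, N m; "tcp_pos": TCP position; "ee_rot": TCP orientation; "ft_force": force on the tool from outside, world axes, zero at the start; "wrist_torque": the same for the moment, N m; "grip_width": finger opening in mm; "finger_force": force on a finger pad.
Only numpy, scipy, OpenCV 4.12 (cv2) and the standard library are available. Lean on these libraries where they do the work, as an engineer would, in place of code of your own. Each camera call takes 0.05 s, during which the arm holds its last target. There are 200 camera calls.

### The job

Two of the three red stand-off insulators were moulded blind by mistake and only one is bored right through. Take the probe pin from its stand and feel to the bottom of every bore in turn, from the robot's left to its right; then leave the pin standing in the through one, collar down on its top, with that stand-off upright where it stands, and stand the two blind ones upright on the floor of the black scrap tray. Do not tip any stand-off over, and leave the solder reel, the circuit board and the screwdriver where they are.

Things in the scene. Friction and masses are not known exactly. Their poses are not given: they have to be found in the camera images.
- bush_left: the one farthest to the robot's left (+y) of three outwardly alike red stand-off insulators (round bushes), loose, upright on the bench, 34 mm in diameter, 40 mm high, 65 to 120 g. Origin: centre of the underside, z up its axis. Bore open at the top: 14.4 mm wide to 32 mm deep, then 11 mm wide through the foot. One of the three is through, two are blind; which one changes every time
- bush_mid: the middle one of three outwardly alike red stand-off insulators (round bushes), loose, upright on the bench, 34 mm in diameter, 40 mm high, 65 to 120 g. Origin: centre of the underside, z up its axis. In a blind one a web (13 mm wide, 10 mm thick, resting on the foot) closes the bore 22 mm below the top, so a pin's tip stops 18 mm above the underside
- bush_right: the one farthest to the robot's right (-y) of three outwardly alike red stand-off insulators (round bushes), loose, upright on the bench, 34 mm in diameter, 40 mm high, 65 to 120 g. Origin: centre of the underside, z up its axis. Neighbours stand at least 85 mm apart in y, at differing x
- pin: probe pin, loose, 60 g, upright in its stand. Origin: the tip; z up its axis. Steel shank 8 mm wide, 38 mm long, last 5 mm tapered to 4 mm; collar 22 mm wide from 38 to 42 mm; blue handle 16 mm wide from 42 to 90 mm. Collar rests on the stand top (tip 7 mm above the bench); in a through bush it rests on the bush top (tip 2 mm above the bench); in a blind one it stays 16 mm above the bush
- stand: pin stand, fixed: aluminium block 60 x 60 x 45 mm with one central hole 10 mm wide and 41 mm deep. Origin: centre of the underside on the bench. It lies either on the left or on the right of the bushes
- tray: scrap tray, fixed: open black plastic tray, 170 mm (its x) by 130 mm (its y) outside, 20 mm high, walls and floor 4 mm. Origin: centre of the underside on the bench. It lies on the other side of the bushes from the stand
- reel: bystander: solder reel standing on end, 56 mm in diameter, 50 mm high, green flanges. Origin: centre of the underside
- board: bystander: green circuit board lying flat, 80 x 110 mm (its x, y), 28 mm high with its black module. Origin: centre of the underside
- driver: bystander: yellow-handled screwdriver, 170 mm long, lying between the robot and the bushes, along its own x. Origin: under the middle of its length

How it is judged (in metres and radians):
On the way, in this order (a step that is already met when the one before it is completed fails the run):
1. the pin's tip has been lowered to the bottom (22 mm or less above the underside) of the left stand-off's bore (z of pin in the frame of bush_left between -0.004 and 0.022 m and horizontal distance between pin and bush_left below 0.008 m), for 0.1 s.
2. then of the middle one's (z of pin in the frame of bush_mid between -0.004 and 0.022 m and horizontal distance between pin and bush_mid below 0.008 m), for 0.1 s.
3. then of the right one's (z of pin in the frame of bush_right between -0.004 and 0.022 m and horizontal distance between pin and bush_right below 0.008 m), for 0.1 s.
At the end, for the whole second after the job is handed in: pin in the through stand-off, collar within 4 mm of its top, tip within 7 mm of its axis; that stand-off upright and within 40 mm of its start; the other two upright (0.1 rad) on the tray floor; all released and at rest (((distance of bush_left from where it was at the start of the episode below 0.04 m and angle between each of bush_left, bush_mid, bush_right's own z axis and vertical below 0.1 rad and z of pin in the frame of bush_left below 0.006 m and horizontal distance between pin and bush_left below 0.007 m and x of bush_mid in the frame of tray between -0.078 and 0.078 m and y of bush_mid in the frame of tray between -0.058 and 0.058 m and z of each of bush_mid, bush_right in the frame of tray below 0.009 m and x of bush_right in the frame of tray between -0.078 and 0.078 m and y of bush_right in the frame of tray between -0.058 and 0.058 m) or (distance of bush_mid from where it was at the start of the episode below 0.04 m and angle between each of bush_mid, bush_left, bush_right's own z axis and vertical below 0.1 rad and z of pin in the frame of bush_mid below 0.006 m and horizontal distance between pin and bush_mid below 0.007 m and x of bush_left in the frame of tray between -0.078 and 0.078 m and y of bush_left in the frame of tray between -0.058 and 0.058 m and z of each of bush_left, bush_right in the frame of tray below 0.009 m and x of bush_right in the frame of tray between -0.078 and 0.078 m and y of bush_right in the frame of tray between -0.058 and 0.058 m) or (distance of bush_right from where it was at the start of the episode below 0.04 m and angle between each of bush_right, bush_left, bush_mid's own z axis and vertical below 0.1 rad and z of pin in the frame of bush_right below 0.006 m and horizontal distance between pin and bush_right below 0.007 m and x of bush_left in the frame of tray between -0.078 and 0.078 m and y of bush_left in the frame of tray between -0.058 and 0.058 m and z of each of bush_left, bush_mid in the frame of tray below 0.009 m and x of bush_mid in the frame of tray between -0.078 and 0.078 m and y of bush_mid in the frame of tray between -0.058 and 0.058 m)) and linear speed of each of bush_left, bush_mid, bush_right, pin below 0.02 m/s); the robot touches nothing.
It fails at once if a stand-off is tipped over (more than 0.6 rad) (angle between any of bush_left, bush_mid, bush_right's own z axis and vertical above 0.6 rad).
It fails at once if the solder reel, circuit board or screwdriver is moved more than 25 mm (distance of any of reel, board, driver from where it was at the start of the episode above 0.025 m).
It also fails if it takes over 72 s, if anything falls off the work surface, if the arm or the gripper's body presses on something with over 40 N, if the wrist force passes 120 N, or if a joint passes its speed limit or range.

## Working session

There is one attempt and no reset: what is moved stays moved. The work goes in short steps, each a Python script; the robot and the scene stay as the last script left them, time stands still between calls to the robot, and variables do not carry over. Pictures are saved under pics/ and viewed, at most 10 in all, crops included, and the job is handed in when it is done.

```bash
ls && mkdir -p pics
cat > h.py <<'E'
import numpy as np, cv2
from plant import ctrl
def cam(n):
    m=ctrl.camera_model(n); p,d=ctrl.read_camera(n); return m,p,d
def save(n,p): cv2.imwrite('pics/'+n,cv2.cvtColor(p,cv2.COLOR_RGB2BGR))
def cloud(m,d):
    f=240/np.tan(np.radians(m['fovy'])/2); v,u=np.mgrid[:480,:640]
    c=np.stack([(u-m['cx'])/f*d,(v-m['cy'])/f*d,d],-1).astype(float)
    R=cv2.Rodrigues(np.array(m['rvec'],float))[0]
    w=(c-np.array(m['tvec'],float).ravel())@R
    w[d<=0]=np.nan
    return w
E
python3 - <<'E'
from h import *
s=ctrl.read_state(); print(s['time'],s['ee_rot'],s['ft_force'],ctrl.grasp_offset)
for n in('scene','side','wrist'):
    m,p,d=cam(n); save(n+'0.png',p); np.savez('pics/'+n+'0.npz',p=p,w=cloud(m,d)); print(n,{k:np.round(v,3) if not isinstance(v,str) else v for k,v in m.items()})
E
```

```text
pics
0.0 [-8.00252054e-04  7.07105748e-01  7.07107133e-01 -5.68382633e-04] [-0.76577096 -0.39103232 -0.21213641] 18.700000000000003
scene {'fovy': np.float64(50.463), 'cx': np.float64(316.292), 'cy': np.float64(243.773), 'rvec': array([ 2.399,  1.007, -0.299]), 'tvec': array([-424.794, -331.412, 1154.421])}
side {'fovy': np.float64(55.011), 'cx': np.float64(319.548), 'cy': np.float64(238.42), 'rvec': array([ 2.114, -0.912,  0.405]), 'tvec': array([-410.403,  295.309,  500.354])}
wrist {'fovy': np.float64(64.946), 'cx': np.float64(319.416), 'cy': np.float64(242.416), 'rvec': array([-2.843e+00,  1.000e-03,  2.000e-03]), 'tvec': array([-649.403,  -37.663,  379.828])}
```

```bash
python3 -c "
import cv2,numpy as np
a=[cv2.imread(f'pics/{n}0.png') for n in('scene','side')]
cv2.imwrite('pics/both.png',cv2.resize(np.vstack(a),(560,840))[:,:]) " ; ls pics
```

```text
both.png
scene0.npz
scene0.png
side0.npz
side0.png
wrist0.npz
wrist0.png
```

View pics/scene0.png

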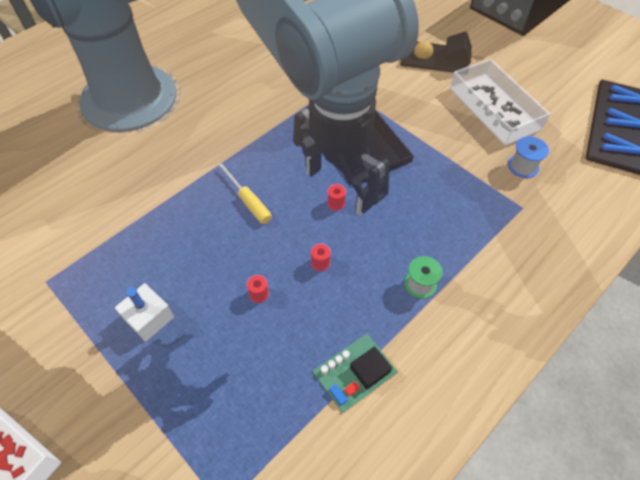

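View pics/side0.png

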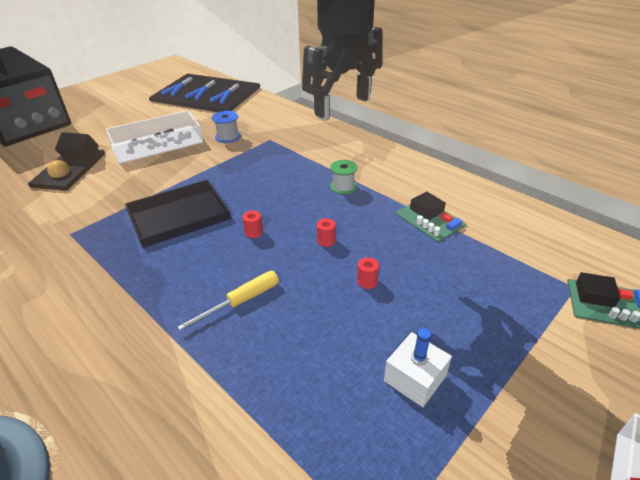

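The scene view shows the stand and pin at about (145,310), the bushes at (258,288), (320,257) and (337,197), the screwdriver at (245,195), the reel at (423,277) and the board at (355,372). The tray is partly hidden by the arm. In the side view the tray is at (178,212) and the pin at (421,345).

Run:
```python
from h import *
for n in('scene','side'):
    z=np.load(f'pics/{n}0.npz'); p=z['p']; w=z['w']
    hsv=cv2.cvtColor(p,cv2.COLOR_RGB2HSV); H,S,V=cv2.split(hsv)
    masks={'red':((H<8)|(H>172))&(S>150)&(V>80),'blue':(H>100)&(H<118)&(S>180)&(V>100),'green':(H>50)&(H<85)&(S>80),'yellow':(H>20)&(H<35)&(S>150),'white':(S<60)&(V>120),'black':(V<50)}
    for k,mk in masks.items():
        mk=mk&(w[...,0]>250)&(w[...,0]<1000)&(abs(w[...,1])<480)&(w[...,2]<130)&(w[...,2]>-10)
        N,l,st,c=cv2.connectedComponentsWithStats(mk.astype(np.uint8))
        for i in range(1,N):
            if st[i,4]<60: continue
            q=w[l==i]; zt=np.nanpercentile(q[:,2],97); t=q[abs(q[:,2]-zt)<3]
            if k=='white' and not 35<zt<60: continue
            (cc,sz,a)=cv2.minAreaRect(t[:,:2].astype(np.float32)); ce,r=cv2.minEnclosingCircle(t[:,:2].astype(np.float32))
            print(n,k,c[i].round(),st[i,4],'ztop',round(zt,1),'rect',np.round(cc,1),np.round(sz),round(a),'circ',np.round(ce,1),round(r,1),'ext',np.percentile(q,[2,98],axis=0).round()[:,:2].tolist())
```

```text
scene red [336. 197.] 336 ztop 43.0 rect [541.7 117. ] [28. 31.] 9 circ [541.3 117.4] 16.0 ext [[528.0, 102.0], [557.0, 131.0]]
scene red [320. 257.] 380 ztop 42.9 rect [615.6   1.8] [30. 30.] 44 circ [615.3   2.5] 15.8 ext [[602.0, -13.0], [630.0, 14.0]]
scene red [258. 288.] 404 ztop 43.4 rect [ 585.2 -118.1] [30. 31.] 70 circ [ 585.3 -118. ] 15.9 ext [[572.0, -133.0], [601.0, -105.0]]
scene red [352. 389.] 104 ztop 16.4 rect [ 811.5 -124. ] [19. 11.] 81 circ [ 812.7 -124.4] 9.8 ext [[806.0, -133.0], [818.0, -115.0]]
scene green [424. 274.] 893 ztop 53.7 rect [767.6  97.5] [53. 54.] 58 circ [767.6  97.4] 28.2 ext [[742.0, 72.0], [793.0, 122.0]]
scene green [350. 371.] 1281 ztop 8.2 rect [794.7 -99.6] [108.  77.] 80 circ [793.6 -98.9] 63.8 ext [[754.0, -151.0], [836.0, -44.0]]
scene white [525. 166.] 383 ztop 44.1 rect [750.9 440.1] [41. 11.] 28 circ [748.2 445. ] 20.3 ext [[709.0, 427.0], [772.0, 473.0]]
scene white [419. 287.] 221 ztop 35.2 rect [776.8  81.5] [31.  7.] 31 circ [774.9  84.6] 15.5 ext [[752.0, 76.0], [789.0, 95.0]]
scene white [145. 312.] 1778 ztop 50.4 rect [ 488. 
[... 1626 characters left out ...]
xt [[801.0, -457.0], [830.0, -431.0]]
side white [224. 131.] 263 ztop 45.4 rect [724.8 444.2] [12. 40.] 39 circ [729.4 447.9] 20.0 ext [[714.0, 432.0], [740.0, 467.0]]
side white [345. 182.] 348 ztop 40.1 rect [751.7  87.1] [10. 35.] 36 circ [756.   90.2] 17.3 ext [[744.0, 43.0], [802.0, 110.0]]
side white [416. 370.] 2824 ztop 46.3 rect [ 486.6 -278.5] [61. 60.] 3 circ [ 486.5 -278. ] 41.7 ext [[455.0, -310.0], [517.0, -250.0]]
side black [174. 233.] 401 ztop 17.1 rect [438.  213.5] [  5. 124.] 73 circ [438.2 214.3] 62.1 ext [[380.0, 198.0], [490.0, 232.0]]
side black [600. 292.] 829 ztop 28.2 rect [ 798.  -397.2] [44. 48.] 30 circ [ 797.1 -397.7] 31.3 ext [[770.0, -427.0], [820.0, -372.0]]
```

Run:
```python
from h import *
z=np.load('pics/side0.npz'); p=z['p']; w=z['w']
V=p.max(-1); N,l,st,c=cv2.connectedComponentsWithStats(((V<75)&(w[...,1]>150)&(w[...,1]<420)&(w[...,0]<650)).astype(np.uint8))
i=1+np.argmax(st[1:,4]); q=w[l==i]; print(c[i],st[i])
t=q[(q[:,2]>13)&(q[:,2]<26)]; print(len(t),np.percentile(q[:,2],[1,5,50,95,99]),cv2.minAreaRect(t[:,:2].astype(np.float32)))
H,S,_=cv2.split(cv2.cvtColor(p,cv2.COLOR_RGB2HSV))
m=(H>20)&(H<35)&(S>150)&(w[...,2]>8)&(w[...,2]<45)&(w[...,0]<560)&(abs(w[...,1])<200)
print(m.sum(),np.percentile(w[m],[1,99],axis=0))
# pin handle
m=(H>100)&(H<118)&(S>170)&(w[...,2]>60)&(w[...,2]<110)&(abs(w[...,0]-487)<30)&(abs(w[...,1]+278)<30)
q=w[m];t=q[q[:,2]>93]; print(m.sum(),q[:,2].max(),t.mean(0),cv2.minEnclosingCircle(t[:,:2].astype(np.float32)))
# wrist look above stand, tool closing along y
Q=[0,1,0,0]
print(ctrl.solve_ik([486.8,-278.5,180],Q))
ctrl.move_ptp([440,-278.5,250],Q)
m,pp,d=cam('wrist'); save('w1.png',pp); np.savez('pics/w1.npz',p=pp,w=cloud(m,d)); print(ctrl.read_state()['joint_pos'],ctrl.read_state()['time'])
```

```text
[180.75148431 211.07463953] [ 127  181  104   66 3537]
658 [ 0.62019168  1.5369156   3.85616238 18.38313205 19.7652018 ] ((474.009765625, 269.23809814453125), (132.44113159179688, 168.749755859375), 73.30917358398438)Traceback (most recent call last):
  File "<stdin>", line 8, in <module>
    return _quantile_unchecked(
        a, q, axis, out, overwrite_input, method, keepdims, weights)
    return _ureduce(a,
                    func=_quantile_ureduce_func,
    ...<5 lines>...
                    overwrite_input=overwrite_input,
                    method=method)
    r = func(a, **kwargs)
    result = _quantile(arr,
                       quantiles=q,
    ...<2 lines>...
                       out=out,
                       weights=wgt)
    slices_having_nans = np.isnan(arr[-1, ...])
                                  ~~~^^^^^^^^^
IndexError: index -1 is out of bounds for axis 0 with size 0
```

Run:
```python
from h import *
z=np.load('pics/side0.npz'); p=z['p']; w=z['w']
print(p[288,255],w[288,255].round(),w[326,185].round(),w[276,275].round())
H,S,_=cv2.split(cv2.cvtColor(p,cv2.COLOR_RGB2HSV))
m=(p[...,2]>p[...,0]*1.8+20)&(w[...,2]>60)&(w[...,2]<110)&(abs(w[...,0]-487)<30)&(abs(w[...,1]+278)<30)
q=w[m];t=q[q[:,2]>93]; print(m.sum(),q[:,2].max() if len(q) else '',t.mean(0) if len(t) else '')
Q=[0,1,0,0]
print(ctrl.solve_ik([486.8,-278.5,180],Q))
ctrl.move_ptp([440,-278.5,250],Q)
m,pp,d=cam('wrist'); save('w1.png',pp); np.savez('pics/w1.npz',p=pp,w=cloud(m,d)); print(ctrl.read_state()['joint_pos'],ctrl.read_state()['time'])
```

```text
[215 184  92] [437. -11.  21.] [322.  12.  13.] [475. -15.  23.]
304 97.72378416082421 [ 485.81030977 -279.04658082   95.74516468]
[-7.21800558e-01  9.03592959e-02  1.83075102e+00 -4.44089210e-16
  1.22048234e+00  8.48995768e-01]
[-7.80851963e-01 -7.70893406e-02  1.86624501e+00  2.00685242e-04
  1.35242159e+00  7.88186373e-01] 1.5167
```

View pics/w1.png

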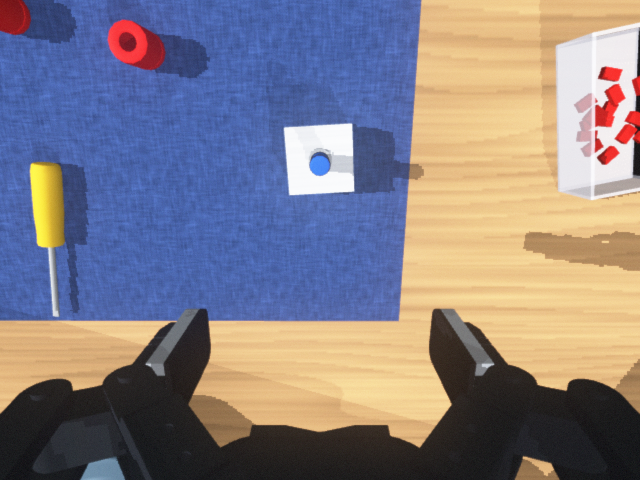

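The wrist view shows the stand at (319,160), the pin head at (320,163), the right bush at (135,44) and the driver at (48,230). I'll fix the pin position, check it, then grasp and lift.

Run:
```python
from h import *
z=np.load('pics/w1.npz'); p=z['p'].astype(int); w=z['w']
near=(abs(w[...,0]-487)<25)&(abs(w[...,1]+278)<25)
t=w[(p[...,2]>p[...,0]*1.8+20)&near&(w[...,2]>90)]
(c,r)=cv2.minEnclosingCircle(t[:,:2].astype(np.float32)); print('pin top',len(t),np.round(c,1),r,t[:,2].mean())
t=w[(p.min(-1)>150)&(w[...,2]>38)&(w[...,2]<52)&(abs(w[...,0]-487)<50)&(abs(w[...,1]+278)<50)]
sr=cv2.minAreaRect(t[:,:2].astype(np.float32)); print('stand',sr,np.median(t[:,2]))
t=w[(p[...,0]>150)&(p[...,1]<70)&(w[...,2]>36)&(abs(w[...,0]-584)<40)&(abs(w[...,1]+118)<40)]
print('right',cv2.minEnclosingCircle(t[:,:2].astype(np.float32)),np.median(t[:,2]))
x,y=np.mean([c,sr[0]],axis=0)
assert np.hypot(x-486.8,y+278.5)<4
Q=[0,1,0,0]
ctrl.move_ptp([x,y,130],Q); ctrl.servo_line([x,y,61],feed=120)
ctrl.grab(40); s=ctrl.read_state(); print(s['grip_width'],s['finger_force'],s['tcp_pos'])
ctrl.servo_line([x,y,125],feed=150)
s=ctrl.read_state(); print(s['grip_width'],s['finger_force'],s['tcp_pos'],s['ft_force'],s['time'])
m,pp,d=cam('side'); save('s2.png',pp[200:450,250:550]); np.savez('pics/s2.npz',p=pp,w=cloud(m,d))
```

```text
pin top 319 [ 487.5 -277.9] 7.670335292816162 97.2765392650693
stand ((486.9173278808594, -277.91473388671875), (60.12804412841797, 60.13637161254883), 3.332806348800659) 45.554691729329704
right ((583.8215942382812, -115.95609283447266), 17.000574111938477) 40.35144055457938
14.820594117600155 38.93953621387482 [ 487.33749354 -278.00367046   61.22153188]
14.663868735873388 39.303263425827026 [ 486.73929169 -277.47941952  124.27496205] [-0.88018865 -0.19461856 -0.73340999] 4.0417
```

View pics/s2.png

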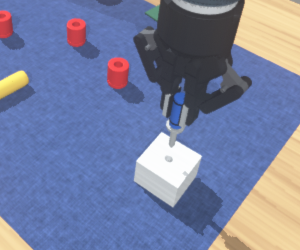

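The pin hangs clear above the stand hole in the crop, gripped by the handle at about (178,105). Next is the left bush: refine it with the wrist view, then probe.

```bash
cat >> h.py <<'E'
Q=[0,1,0,0]; OFF=54.0   # TCP z minus pin-tip z
def look(x,y,z=200):
    ctrl.move_ptp([x-75,y,z],Q); m,p,d=cam('wrist'); w=cloud(m,d); p=p.astype(int)
    k=(p[...,0]>130)&(p[...,1]<80)&(w[...,2]>34)&(w[...,2]<46)&(np.hypot(w[...,0]-x,w[...,1]-y)<30)
    t=w[k]; c,r=cv2.minEnclosingCircle(t[:,:2].astype(np.float32)); save(f'look{int(x)}.png',p.astype(np.uint8))
    print('bush',np.round(c,1),round(r,1),np.median(t[:,2]).round(1),len(t)); return c,r
def probe(x,y):
    c,r=look(x,y)
    assert np.hypot(c[0]-x,c[1]-y)<4.5 and abs(r-17)<1.5
    x,y=c
    ctrl.move_ptp([x,y,OFF+55],Q); ctrl.wait(.2); print('hover',ctrl.read_state()['tcp_pos'])
    hit=ctrl.servo_line([x,y,OFF+5],feed=30,threshold=4); ctrl.wait(.3)
    s=ctrl.read_state(); print(hit,'tip z',s['tcp_pos'][2]-OFF,'F',s['ft_force'],s['grip_width'],s['tcp_pos'],s['time']); return hit
E
python3 - <<'E'
from h import *
ctrl.servo_line([486.7,-277.5,160],feed=200)
probe(539.6,117.1)
m,p,d=cam('side'); save('s3.png',p[150:350,150:450])
E
```

```text
bush [539.7 119.3] 16.5 40.4 845
hover [540.26955244 119.29104572 111.0803298 ]
True tip z 17.78250627471752 F [-0.42468888 -0.83761472  5.42312692] 14.852211328675192 [539.76344303 119.28126842  71.78250627] 8.1417
```

View pics/s3.png

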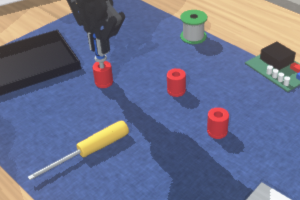

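The tip stopped at 17.8 mm and the crop shows the pin seated in the left bush at (103,70), so left is blind.

Run:
```python
from h import *
def up():
    t=ctrl.read_state()['tcp_pos']; ctrl.servo_line([t[0],t[1],OFF+60],feed=80); ctrl.servo_line([t[0],t[1],170],feed=200)
up(); a=probe(613.7,2.4); up(); b=probe(584,-117)
```

```text
bush [6.149e+02 2.000e-01] 15.6 39.9 162
hover [6.15423264e+02 3.38078599e-01 1.11194753e+02]
True tip z 17.743600363249342 F [0.02852864 1.77603924 6.27808929] 14.847771522103091 [6.14655364e+02 6.12554012e-01 7.17436004e+01] 12.1083
bush [ 584.  -116.3] 16.7 40.3 1198
hover [ 584.66023441 -116.54906011  111.14829697]
False tip z 5.053728400949957 F [-0.20108379 -0.3802     -0.97522486] 15.059170037083998 [ 584.02575176 -116.28061136   59.0537284 ] 16.825
```

Left and mid are blind and right is through, with the pin already in it. I'll seat and release it there, then re-look at the mid bush and move it.

```bash
cat >> h.py <<'E'
A=np.radians(73.3-90); QT=[0,np.cos(A/2),np.sin(A/2),0]; EX=np.array([np.cos(A),np.sin(A)]); TR=np.array([474.,269.2])
def look(x,y,z=200):
    ctrl.move_ptp([x-75,y,z],Q); m,p,d=cam('wrist'); w=cloud(m,d); save(f'lk{int(x)}.png',p); p=p.astype(int)
    k=(p[...,0]>50)&(p[...,0]>2*p[...,1])&(w[...,2]>34)&(w[...,2]<46)&(np.hypot(w[...,0]-x,w[...,1]-y)<30)
    t=w[k]; c,r=cv2.minEnclosingCircle(t[:,:2].astype(np.float32))
    print('bush',np.round(c,1),round(r,1),np.median(t[:,2]).round(1),len(t)); return c,r
def scrap(x,y,tx):
    c,r=look(x,y); assert np.hypot(c[0]-x,c[1]-y)<6 and abs(r-17)<1.6
    ctrl.move_ptp([*c,120],QT); ctrl.servo_line([*c,11],feed=120); ctrl.grab(50); ctrl.wait(.2)
    s=ctrl.read_state(); z0=s['tcp_pos'][2]; print('grasp',s['grip_width'],s['finger_force'],s['tcp_pos']); assert 31<s['grip_width']<37
    ctrl.servo_line([*c,110],feed=150); g=TR+tx*EX
    ctrl.move_ptp([*g,110],QT); print('carried',ctrl.read_state()['grip_width'])
    ctrl.servo_line([*g,z0+12],feed=120); hit=ctrl.servo_line([*g,z0+3],feed=25,threshold=4)
    s=ctrl.read_state(); print('place',hit,s['tcp_pos'][2]-z0,s['ft_force'])
    ctrl.gripper_open(); ctrl.wait(.2); ctrl.servo_line([*g,150],feed=150); print(ctrl.read_state()['time'])
E
python3 - <<'E'
from h import *
t=ctrl.read_state()['tcp_pos']
print(ctrl.servo_line([t[0],t[1],OFF+1.5],feed=15,threshold=4),ctrl.read_state()['tcp_pos'])
ctrl.gripper_open(); ctrl.wait(.2); ctrl.servo_line([t[0],t[1],170],feed=150)
scrap(614.5,1.5,38)
m,p,d=cam('side'); save('s4.png',p[100:400,60:460]); np.savez('pics/s4.npz',p=p,w=cloud(m,d))
E
```

```text
True [ 584.39928196 -116.40770003   56.2268007 ]
bush [613.5   3.7] 16.9 40.4 1271
grasp 32.95135087847529 50.09464519098401 [614.06590742   3.59867831  11.64216337]
carried 32.75748315960071
place True 3.9976671712647374 [-1.14129727 -0.08087282  4.32325165]
26.775
```

View pics/s4.png

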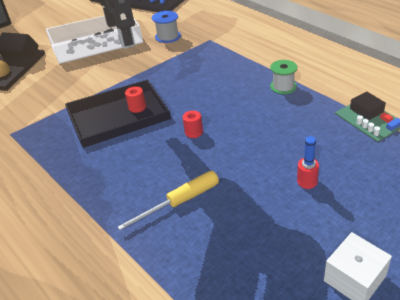

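The crop shows the pin standing in the right bush at (309,165), the mid bush upright in the tray at (135,99) and the left bush at (193,124). The left bush goes next.

Run:
```python
from h import *
scrap(539.7,118.5,-38)
ctrl.move_ptp([500,60,250],QT)
m,p,d=cam('side'); save('s5.png',p[100:400,60:460]); w=cloud(m,d); p=p.astype(int)
N,l,st,c=cv2.connectedComponentsWithStats(((p[...,0]>60)&(p[...,0]>2.2*p[...,1])).astype(np.uint8))
for i in range(1,N):
    if st[i,4]<150: continue
    q=w[l==i]; zt=np.nanpercentile(q[:,2],95); t=q[abs(q[:,2]-zt)<3]; print(c[i],st[i,4],zt,cv2.minEnclosingCircle(t[:,:2].astype(np.float32)))
b=w[(p[...,2]>p[...,0]*1.8+20)&(w[...,2]>50)&(w[...,2]<110)&(np.hypot(w[...,0]-584,w[...,1]+117)<30)]
print('pin',b[:,2].max(),b.mean(0),ctrl.read_state()['time'])
```

```text
bush [539.7 119.5] 16.9 40.4 1275
grasp 32.550658082093115 50.05124855786562 [540.25491332 119.48539568  11.59232472]
carried 33.08222534661172
place True 3.9761250710451073 [ 0.08626921 -0.52620116  5.04850622]
34.5167
[195.0399061  198.72300469] 426 43.56718201966228 ((510.8486328125, 255.79759216308594), 17.74142074584961)
[156.10989011 210.72747253] 455 43.500048525311826 ((437.9148864746094, 279.732421875), 17.64448356628418)
[367.13317757 275.61214953] 428 39.39113913424444 ((582.4662475585938, -117.80268096923828), 17.178625106811523)
pin 93.11595964262618 [ 580.24990704 -119.84969278   75.00219856] 35.55
```

View pics/s5.png

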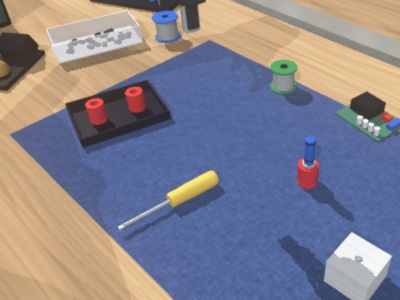

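Both blind bushes stand upright in the tray at (96,111) and (135,99), with tops at 43.5 mm. The pin is seated with its top at about 92 mm, and the bystanders look undisturbed.

```bash
python3 -c "
from h import *
print(ctrl.finish_job())"
```

```text
the job is handed in; nothing more can be done
None
```

I've handed the job in: I probed left, middle and right in order, found the right stand-off to be the through one and left the pin seated in it, and stood the two blind ones upright in the scrap tray, at about 36 s of the 72 s allowed.

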